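Set the sample carriage to its reading position and start the reading

TASK

Using only the fingertips, push the white tube carriage of the sample shuttle fully in to its end stop, then let it go so that it springs back and is caught by its stop pin at the reading position midway. Then press the round start key fully down and let it come up again. Only push and press: lift nothing, do not touch the tubes or press the square key, and leave everything else on the bench where it stands.

Things in the scene. Friction and masses are not known exactly. Their poses are not given: they have to be found in the camera images.
- shuttle: the bolted-down sample shuttle: a white bed, 330 mm along its x, 160 mm wide, 14 mm thick, with the tube carriage on its near part and a white reading head (146 x 160 mm, top 84 mm above the bench) on its far end. Origin on the bench; bed from x = -150 to +180 mm, head from x = +34 to +180 mm. Its x points from carriage to head, the way to push, within 20 degrees of the robot's x
- carriage_face (a point): the middle of the carriage's near upright face, the flat face to push: 92 mm wide, from 16 to 61 mm above the bench (this point at 41 mm). It moves with the carriage; its x points into it, the way to push. The carriage is a white block 94 mm long, 92 wide, 45 tall, with three capped tubes in wells 67 mm behind this face, tops 104 mm above the bench
- carriage (a joint): travel of the carriage, m: 0 = out, its start; 0.062 = at its rigid end stop near the head. A spring pushes it back out, 3.6 N at 0, 7.3 N at the stop, plus damping 35 N per m/s. Going in, a steel tooth on its side rides past the stop pin up to 0.034 (some 3 N more). Let go beyond that, it springs back and the pin catches it at 0.034, the reading position; let go earlier, it runs out to 0
- pin_seat (a point): tip of the sprung steel stop pin in its small aluminium bracket on the +y side of the bed, 30 mm above the bench; it works by itself and needs no touching
- tube0: one of the three equal capped sample tubes, 13 mm wide (cap 16 mm), 75 mm tall, standing loosely 32 mm deep in the carriage; origin at the middle of its lower end
- tube1: one of the three equal capped sample tubes, 13 mm wide (cap 16 mm), 75 mm tall, standing loosely 32 mm deep in the carriage; origin at the middle of its lower end
- tube2: one of the three equal capped sample tubes, 13 mm wide (cap 16 mm), 75 mm tall, standing loosely 32 mm deep in the carriage; origin at the middle of its lower end
- start_key (a joint): travel of the round start key, in m: 0 = up, 0.006 = fully down; its spring needs 1.5 N to start and 4 N fully down, and lifts it again
- start_key_top (a point): centre of the top of the start key, a round grey key 26 mm wide, top 36 mm above the bench when up, on a fixed white console 80 x 70 mm, 24 mm tall; it goes straight down
- square_key (a joint): travel of the square key, in m: 0 = up, 0.006 = fully down; to be left alone
- square_key_top (a point): centre of the top of the square key, a grey key 24 x 24 mm, top 36 mm above the bench, on a console like the other; the two consoles may stand in either place
- reagent: a loose white bottle, 50 mm wide, 100 mm tall, standing; origin at the centre of its foot; a bystander
- jar: a loose clear jar, 54 mm wide, 65 mm tall; origin at the centre of its foot; a bystander
- beaker: a loose glass cup, 72 mm wide at the rim, 95 mm tall; origin at the centre of its foot; a bystander
- tip_box: a loose blue box with a clear lid, 117 x 77 x 61 mm; origin at the centre of its underside; a bystander
- tube_rack: a loose white rack full of tubes, 100 x 200 mm, 83 mm tall with its tubes; origin at the centre of its underside; a bystander
- pipette: a loose pipette lying flat, 240 mm long, 25 mm thick, along its own x; origin underneath it; a bystander
- wash_bottle: a loose white bottle, 64 mm wide, 150 mm tall, standing; origin at the centre of its foot; a bystander
Not all that is in view belongs to the job. Leave any turquoise look-alike of the part that bears start_key alone.

How it is judged:
On the way, in this order (a step that is already met when the one before it is completed fails the run):
1. the carriage is pushed in to its end stop (travel above 57 of 62 mm) (value of joint carriage above 0.057 m), for 0.05 s.
2. the carriage is let go and rests on the stop pin (travel 30 to 38 mm, at rest, untouched by the robot) (value of joint carriage between 0.03 and 0.038 m and velocity of joint carriage between -0.01 and 0.01 m/s and contact force between the fingers and anything else below 0.1 N), for 0.2 s.
3. the start key is pressed fully down (more than 4.5 of 6 mm) (value of joint start_key above 0.0045 m), for 0.05 s.
At the end, for the whole second after the job is handed in: The carriage rests latched at its reading position (travel 30 to 38 mm, still), both keys are up (within 1.5 mm), the three tubes stand in their wells (bottom within 7 mm of the well floor, tilted less than 0.25 rad) (value of joint carriage between 0.03 and 0.038 m and velocity of joint carriage between -0.01 and 0.01 m/s and value of joint each of start_key, square_key below 0.0015 m and not (z of tube0 in the frame of carriage_face above -0.005 m) and not (z of tube1 in the frame of carriage_face above -0.005 m) and not (z of tube2 in the frame of carriage_face above -0.005 m) and angle between each of tube0, tube1, tube2's own z axis and vertical below 0.25 rad); the robot touches nothing.
It fails at once if the fingers press on a sample tube with more than 1 N (contact force between the fingers and tube0 above 1 N or contact force between the fingers and tube1 above 1 N or contact force between the fingers and tube2 above 1 N).
It fails at once if a sample tube is lifted in its well (z of any of tube0, tube1, tube2 in the frame of carriage_face above 0 m).
It fails at once if the square key is pressed (value of joint square_key above 0.003 m).
It fails at once if the start key is pressed while the carriage is not at its reading position (value of joint start_key above 0.003 m and not (value of joint carriage between 0.03 and 0.038 m)).
It fails at once if a bystander is shifted by more than 25 mm or tipped (distance of any of reagent, jar, beaker, tip_box, tube_rack, pipette, wash_bottle from where it was at the start of the episode above 0.025 m or angle between any of reagent, jar, beaker, tip_box, tube_rack, pipette, wash_bottle's own z axis and vertical above 0.4 rad).
It also fails if it takes over 48 s, if anything falls off the work surface, if the arm or the gripper's body presses on something with over 40 N, if the wrist force passes 120 N, or if a joint passes its speed limit or range.

ROBOT

A 6-joint arm with a two-finger parallel gripper is mounted at the origin on the work surface. World frame = base frame: x ahead of the robot, y to its left, z up, the work surface at z = 0. Lengths are in m, angles in rad, forces in N, time in s.
With the tool pointing down it reaches from about 0.325 to 0.775 m from the base axis. Payload 5.5 kg.
Tool frame: the origin (TCP) lies between the finger pads; the fingertips stand 14 mm ahead of it and the grasp point (between the pads) lies 5 mm behind it (manip.tips_ahead is the distance from the TCP to the fingertips, in m); z points along the fingers, y is the line along which they close (so a half turn about z gives the same grasp; the last joint's range is limited). The gripper opens to 85 mm and grips with 20 to 120 N. Pads are 22 mm wide; open, the fingers measure 114 mm over their backs; the gripper's body (76 mm by 85 mm) begins 54 mm behind the grasp point. The pads swing forward as they close: fully open they stand 13 mm farther back than shut.
Start: joints at [1.204, 0.091, 1.231, -0, 1.82, -0.057], TCP at [0.183, 0.571, 0.245] pointing down, gripper open.
Joint ranges: [-2.87, 2.87], [-0.86, 2.18], [0.17, 2.46], [-1.51, 4.65], [0.06, 2.69], [-2.65, 2.65]. Speed limits (rad/s): [2.57, 2.57, 3.01, 3.14, 3.14, 3.14].

INTERFACE

Orientations are given as a unit quaternion [x, y, z, w].
In Python, from workcell import manip, optics, close_job gives the robot as it stands.
- The arm moves only by the tool step_arm, never from a script. Its argument "targets" is a list of rows, each a list of 3 entries, a list of its own where there are three numbers: the shift along the tool's x, y, z in m, then the turn, a rotation vector about the tool's x, y, z in rad, then the finger opening in m, from 0 to 0.0854. A call has 1 to 12 rows; each row is the pose to reach, as a shift and turn from the pose commanded when the call began, along the tool's axes at that moment; what a row does not reach only later rows make up. A row lasts 1/10 s, in which the tool goes at most 50 mm and 8.59 degrees, less where a joint would pass 70% of its speed; a pose out of reach is approached as far as the arm can. A call with a gripper value outside its range is refused whole. The fingers move at their own pace and stop on an object; "force" is the grip in N (left out, the last holds). Time passes only in rows, so rows that repeat a pose let the fingers close. It gives the time, the measured TCP pose, the force, the opening and the grip force at its end, in the units of the state.
- manip.sense(): the state, without advancing time (a new reading comes with each control period).
- optics.camera(name): name is "scene" or "top" or "wrist"; returns (picture, depth): 384x512x3 uint8, blue, green, red; 384x512 float32, m along the optical axis (not along the pixel's ray), 0 where there is no reading.
- optics.camera_model(name): a dict with "K" (3x3 intrinsics, pixels), "extrinsics" (4x4, takes a point from camera to world coordinates); the wrist camera has in their place "mount" (4x4, takes a point from camera to tool coordinates, whose origin is the TCP and whose axes are the flange's). Camera axes: x right, y down, z forward; pixel columns grow to the right and rows downward; lengths in m; the calibration is good to about 2 mm. A picture is of the moment at which its call begins: read the wrist's pose just before it. camera_model takes no time and is no camera call.
- close_job(): hands the job in; it is judged then, once.
The state is a dict: "t": time; "qpos": joint angles; "dq": joint speeds; "tau": joint torques, N m; "position": TCP position; "tool_rot": TCP orientation; "wrist_force": force on the tool from outside, world axes, zero at the start; "ft_torque": the same for the moment, N m; "finger_gap": opening from 0.0 (shut) to 1.0 (fully open); "gripper_force": force on a finger pad.
Only numpy, scipy, OpenCV 4.12 (cv2) and the standard library are available. Lean on these libraries where they do the work, as an engineer would, in place of code of your own. Each camera call takes 0.05 s, during which the arm holds its last target. There are 200 camera calls.

## Working session

There is one attempt and no reset: what is moved stays moved. The work goes in short steps, Python scripts to look and compute and a tool call to move; the robot and the scene stay as the last step left them, time stands still between calls to the robot, and variables do not carry over. Pictures are saved under pics/ and viewed, at most 10 in all, crops included, and the job is handed in when it is done.

Besides the shell and the picture viewer there is one more tool, called after "Request:" by a JSON object that holds its "method" and its "body", one argument or row to a line. step_arm: Moves the arm, as the interface text tells. Its arguments: {"type":"object","properties":{"targets":{"type":"array","items":{"type":"array"}},"force":{"type":"number"}},"required":["targets"]}

```bash
mkdir -p pics; cat > h.py <<'E'
import numpy as np, cv2
from workcell import manip, optics, close_job
from scipy.spatial.transform import Rotation as R
def cloud(n):
    s=manip.sense(); im,d=optics.camera(n); m=optics.camera_model(n); K=np.array(m['K'])
    if n=='wrist':
        T=np.eye(4);T[:3,:3]=R.from_quat(s['tool_rot']).as_matrix();T[:3,3]=s['position'];T=T@np.array(m['mount'])
    else: T=np.array(m['extrinsics'])
    v,u=np.mgrid[:384,:512]
    P=np.stack([(u-K[0,2])/K[0,0]*d,(v-K[1,2])/K[1,1]*d,d],-1)@T[:3,:3].T+T[:3,3]
    P[d==0]=np.nan
    return im,P
E
python3 - <<'E'
from h import *
for n in('top','scene'):
    im,P=cloud(n); np.savez(n+'.npz',im=im,P=P)
    cv2.imwrite(f'pics/{n}0.png',cv2.resize(im,(768,576)))
print(manip.sense())
E
```

```text
{'t': 0.1, 'qpos': array([ 1.20433761e+00,  9.18094733e-02,  1.23176089e+00, -2.74459563e-05,
        1.81981761e+00, -5.66954565e-02]), 'dq': array([ 0.00085854, -0.00208035, -0.00218391, -0.00019881,  0.00072962,
       -0.00028366]), 'tau': array([ 1.96429442e-03, -4.60212207e+01, -4.19220364e+01, -1.14631557e-04,
        1.06768464e-02,  1.07039983e-05]), 'position': array([0.18282451, 0.5712254 , 0.244251  ]), 'tool_rot': array([ 1.54266414e-01,  9.88028880e-01, -8.80438307e-04, -1.75504754e-04]), 'wrist_force': array([-0.53474921, -0.33414751, -0.39660251]), 'ft_torque': array([-0.05142498, -0.0383983 , -0.00471731]), 'gripper_force': 0.0, 'finger_gap': 0.9977752728137059}
```

View pics/top0.png

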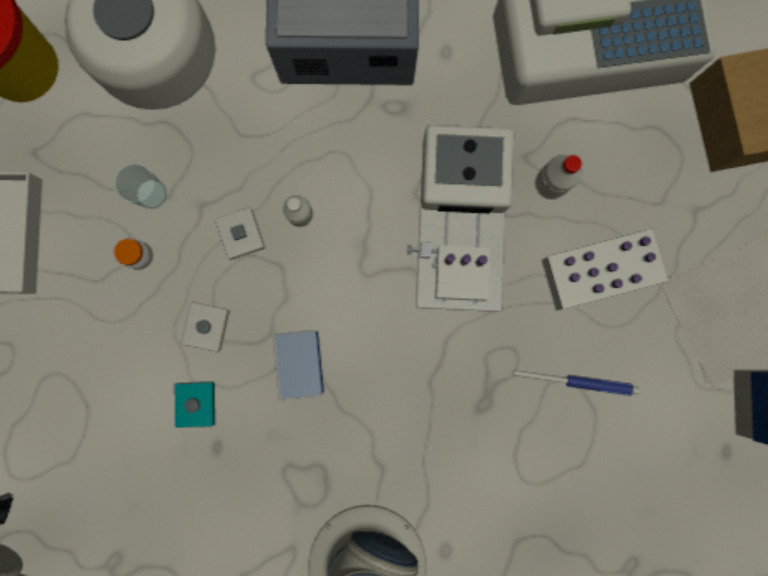

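View pics/scene0.png

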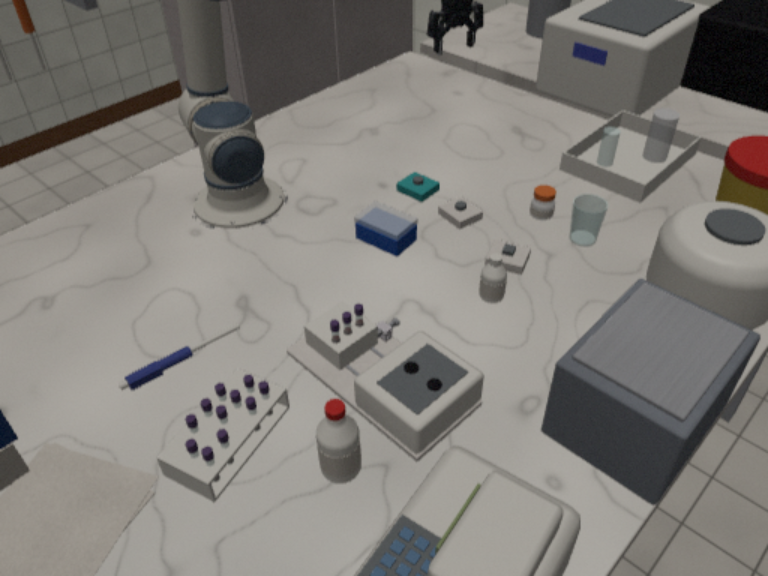

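The pictures show the shuttle at top (465,215), with its carriage at (463,275). There are three key consoles in the top view: turquoise (194,404), white with a round-looking key (204,327) and white with a square-looking key (238,232). The start key should be the one at (204,327), because it is white and round. I'll confirm that in a crop and measure.

```bash
python3 - <<'E'
from h import *
z=np.load('top.npz');im,P=z['im'],z['P']
cv2.imwrite('pics/crop.png',np.hstack([cv2.resize(im[130:300,110:225],(400,591),interpolation=2),cv2.resize(im[135:210,270:345],(400,591),interpolation=2)])[:, :800])
def show(n,u0,u1,v0,v1,z0,z1):
    Q=P[v0:v1,u0:u1].reshape(-1,3);Q=Q[(Q[:,2]>z0)&(Q[:,2]<z1)]
    r=cv2.minAreaRect((Q[:,:2]*1000).astype(np.float32)); print(n,len(Q),Q.mean(0).round(4),'rect',np.round(r[0],1),np.round(r[1],1),round(r[2],1))
show('round key',122,152,200,236,.031,.045); show('round cons',122,152,200,236,.018,.045)
show('sq key',142,178,136,176,.031,.045); show('sq cons',142,178,136,176,.018,.045)
show('carriage',288,330,160,203,.052,.068); show('tubes',288,330,160,203,.09,.12)
show('head',280,345,80,145,.075,.095); show('bed',275,340,140,208,.008,.02)
show('tipbox',180,218,218,268,.03,.08);show('pip',340,428,240,268,.008,.06);show('rack',360,448,150,208,.03,.1)
show('reagent',185,210,125,152,.03,.12)
E
```

```text
round key 62 [0.43   0.3049 0.0352] rect [430.5 305.5] [22.  24.5] 0.9
round cons 720 [0.4296 0.3042 0.0245] rect [429.8 305.5] [70.6 79.2] 79.4
sq key 73 [0.6049 0.2457 0.0353] rect [595.7 243.1] [43.8 24.5] 17.8
sq cons 697 [0.6046 0.2457 0.0246] rect [605.  246.2] [80.3 70.4] 20.0
carriage 1062 [ 0.5291 -0.1668  0.0609] rect [ 532.1 -167.7] [92.5 94.5] 88.0
tubes 96 [ 0.5514 -0.168   0.1028] rect [ 552.3 -168.3] [70.6 15.7] 88.6
head 3096 [ 0.7212 -0.1735  0.085 ] rect [ 723.4 -174.3] [160.3 145.9] 88.3
bed 2309 [ 0.57  -0.169  0.014] rect [ 559.7 -168.6] [160.  185.8] 88.0
tipbox 1288 [0.3634 0.127  0.0602] rect [363.7 128.1] [116.6  77.8] 6.3
pip 505 [ 0.3339 -0.399   0.0201] rect [ 333.9 -381.6] [ 50.1 228.3] 2.3
rack 2723 [ 0.5413 -0.4269  0.0565] rect [ 542.8 -431.3] [100.  201.7] 15.4
reagent 301 [0.6403 0.1325 0.0721] rect [644.8 135.7] [49.7 48.7] 83.3
```

View pics/crop.png

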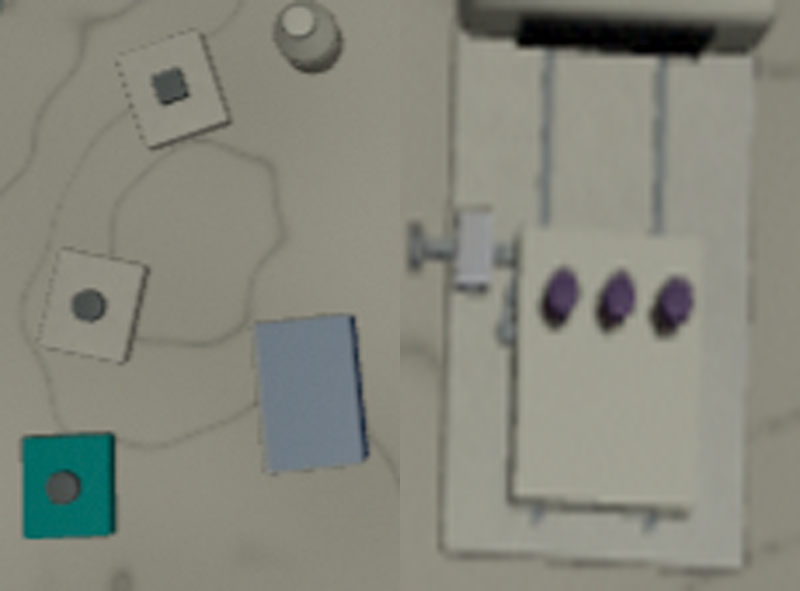

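The crop confirms it. The white console with the round grey key (crop 90,305) is the start key, at about (0.430, 0.305). The square key is at (0.605, 0.246), and the turquoise console is the decoy. Measured sizes match the description: carriage 92x94 mm, consoles 70x80 mm, head 146x160 mm. The shuttle's yaw is about -2° and the carriage face is at about (0.485, -0.166). I'll close the fingers and move in front of the carriage.

Request:
{"method": "step_arm", "body": {
  "targets": [
    [[-0.47,-0.623,0.044],[0,0,-0.276],0],
    [[-0.47,-0.623,0.044],[0,0,-0.276],0],
    [[-0.47,-0.623,0.044],[0,0,-0.276],0],
    [[-0.47,-0.623,0.044],[0,0,-0.276],0],
    [[-0.47,-0.623,0.044],[0,0,-0.276],0],
    [[-0.47,-0.623,0.044],[0,0,-0.276],0],
    [[-0.47,-0.623,0.044],[0,0,-0.276],0],
    [[-0.47,-0.623,0.044],[0,0,-0.276],0],
    [[-0.47,-0.623,0.044],[0,0,-0.276],0],
    [[-0.47,-0.623,0.044],[0,0,-0.276],0],
    [[-0.47,-0.623,0.044],[0,0,-0.276],0],
    [[-0.47,-0.623,0.044],[0,0,-0.276],0]
  ]
}}

```text
t: 1.3
position: [0.3807, 0.004, 0.2113]
tool_rot: [0.017, 1.0, 0.0, 0.0]
wrist_force: [0.8, 0.3, -0.4]
finger_gap: -0.003
gripper_force: 0.0
```

```bash
cat > go.py <<'E'
import sys
from h import *
s=manip.sense();r=R.from_quat(s['tool_rot']);x,y,z,yaw=map(float,sys.argv[1:5])
# tool x along (yaw+180), tool z down
c=np.radians(yaw+180);rt=R.from_matrix(np.array([[np.cos(c),np.sin(c),0],[np.sin(c),-np.cos(c),0],[0,0,-1]]).T.T)
print('t',round(s['t'],2),'pos',s['position'].round(4),'F',s['wrist_force'].round(2),'gap',round(s['finger_gap'],3),'tips',manip.tips_ahead,'q',s['qpos'].round(2))
print('shift',r.inv().apply(np.array([x,y,z])-s['position']).round(4),'turn',(r.inv()*rt).as_rotvec().round(4))
E
python3 go.py .44 -.166 .2 -2
```

```text
t 1.3 pos [0.3807 0.004  0.2113] F [ 0.82  0.26 -0.37] gap -0.003 tips 0.014 q [-0.08 -0.52  1.82  0.    1.84 -1.62]
shift [-0.065  -0.1678  0.0113] turn [0.0002 0.0006 0.001 ]
```

Request:
{"method": "step_arm", "body": {
  "targets": [
    [[-0.06,-0.16,0.011],[0,0,0],0],
    [[-0.06,-0.16,0.011],[0,0,0],0],
    [[-0.06,-0.16,0.011],[0,0,0],0],
    [[-0.06,-0.16,0.011],[0,0,0],0],
    [[-0.06,-0.16,0.011],[0,0,0],0],
    [[-0.06,-0.16,0.011],[0,0,0],0],
    [[-0.06,-0.16,0.011],[0,0,0],0]
  ]
}}

```text
t: 2.0
position: [0.4352, -0.1549, 0.2006]
tool_rot: [0.016, 1.0, 0.0, 0.0]
wrist_force: [0.1, -0.4, 0.6]
finger_gap: -0.002
gripper_force: 0.0
```

```bash
python3 go.py .44 -.1645 .042 -2; python3 - <<'E'
from h import *
im,P=cloud('wrist'); cv2.imwrite('pics/w1.png',cv2.resize(im,(768,576)))
m=(P[...,2]>.05)&(P[...,2]<.07)
Q=P[m]; Q=Q[(Q[:,0]>.46)&(Q[:,0]<.6)&(abs(Q[:,1]+.166)<.07)]
print(len(Q),np.nanmin(Q,0),np.nanmax(Q,0))
if len(Q)>9: print(cv2.minAreaRect((Q[:,:2]*1000).astype(np.float32)))
for y in(-.2,-.166,-.13): print(y,Q[abs(Q[:,1]-y)<.004][:,0].min())
E
```

```text
t 2.0 pos [ 0.4352 -0.1549  0.2006] F [ 0.14 -0.41  0.62] gap -0.002 tips 0.014 q [-0.42 -0.29  1.66  0.    1.77 -1.95]
shift [-0.0051 -0.0094  0.1586] turn [0.0004 0.0001 0.0022]
1364 [ 0.48294479 -0.21312578  0.05000574] [ 0.57899926 -0.11988416  0.062338  ]
((531.4623413085938, -167.51028442382812), (92.19815826416016, 94.26400756835938), 87.97010803222656)
-0.2 0.48325761523476934
-0.166 0.48488089501494386
-0.13 0.48614688637054193
```

View pics/w1.png

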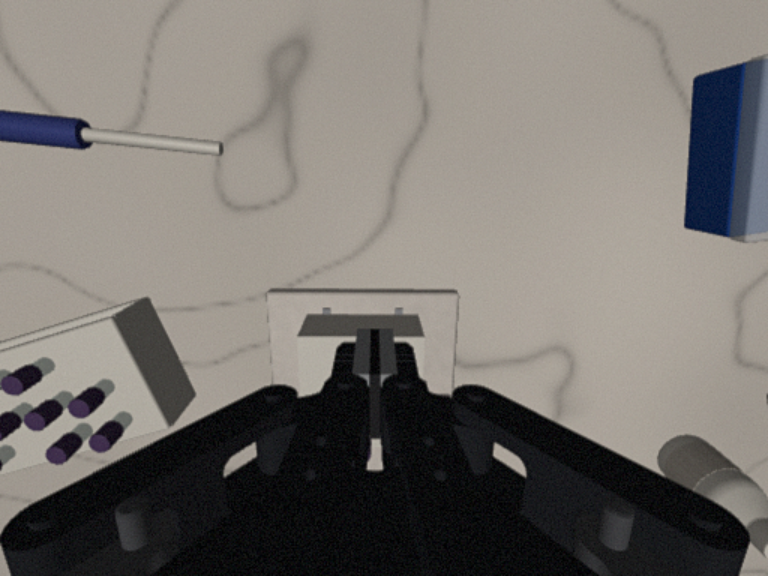

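The wrist view shows the shuttle's near edge at row 290 and the carriage face just ahead of the shut fingers at (375,325), centred on them. The face is at x≈0.485 and the path down is clear, so I'll descend.

Request:
{"method": "step_arm", "body": {
  "targets": [
    [[-0.003,-0.009,0.04],[0,0,0],0],
    [[-0.003,-0.009,0.08],[0,0,0],0],
    [[-0.003,-0.009,0.12],[0,0,0],0],
    [[-0.003,-0.009,0.158],[0,0,0],0],
    [[-0.003,-0.009,0.158],[0,0,0],0],
    [[-0.003,-0.009,0.158],[0,0,0],0]
  ]
}}

```text
t: 2.65
position: [0.438, -0.1642, 0.0433]
tool_rot: [0.016, 1.0, 0.0, -0.0]
wrist_force: [0.3, 0.1, 1.5]
finger_gap: -0.005
gripper_force: 0.0
```

```bash
python3 go.py .536 -.168 .042 -2
```

```text
t 2.65 pos [ 0.438  -0.1642  0.0433] F [0.35 0.1  1.49] gap -0.005 tips 0.014 q [-0.43 -0.22  1.88  0.    1.47 -1.97]
shift [-0.0981 -0.0006  0.0013] turn [ 0.0002 -0.0002  0.0025]
```

Request:
{"method": "step_arm", "body": {
  "targets": [
    [[-0.02,0,0],[0,0,0],0],
    [[-0.03,0,0],[0,0,0],0],
    [[-0.038,0,0],[0,0,0],0],
    [[-0.046,0,0],[0,0,0],0],
    [[-0.054,0,0],[0,0,0],0],
    [[-0.062,0,0],[0,0,0],0],
    [[-0.07,0,0],[0,0,0],0],
    [[-0.078,0,0],[0,0,0],0],
    [[-0.084,0,0],[0,0,0],0],
    [[-0.088,0,0],[0,0,0],0],
    [[-0.088,0,0],[0,0,0],0]
  ]
}}

```text
t: 3.75
position: [0.5259, -0.1686, 0.0442]
tool_rot: [0.017, 1.0, -0.001, -0.001]
wrist_force: [-6.7, -1.0, 5.7]
finger_gap: 0.001
gripper_force: 3.3
```

```bash
python3 go.py .536 -.168 .042 -2
```

```text
t 3.75 pos [ 0.5259 -0.1686  0.0442] F [-6.67 -1.03  5.71] gap 0.001 tips 0.014 q [-0.37  0.02  1.66 -0.    1.46 -1.91]
shift [-0.0101  0.0009  0.0022] turn [-0.0013 -0.001   0.0011]
```

Request:
{"method": "step_arm", "body": {
  "targets": [
    [[-0.003,0,0],[0,0,0],0],
    [[-0.006,0,0],[0,0,0],0],
    [[-0.009,0,0],[0,0,0],0],
    [[-0.009,0,0],[0,0,0],0]
  ]
}}

```text
t: 4.15
position: [0.5346, -0.1689, 0.0442]
tool_rot: [0.017, 1.0, -0.001, -0.001]
wrist_force: [-7.5, -1.8, 4.6]
finger_gap: 0.002
gripper_force: 3.6
```

Request:
{"method": "step_arm", "body": {
  "targets": [
    [[-0.002,0,0],[0,0,0],0],
    [[-0.003,0,0],[0,0,0],0],
    [[-0.004,0,0],[0,0,0],0],
    [[-0.004,0,0],[0,0,0],0]
  ]
}}

```text
t: 4.55
position: [0.5359, -0.169, 0.0442]
tool_rot: [0.017, 1.0, -0.0, -0.004]
wrist_force: [-19.5, 0.1, 12.3]
finger_gap: 0.002
gripper_force: 9.6
```

The force jumped to 19.5 N at the predicted position, so the carriage is on its end stop. Now I'll let it go.

Request:
{"method": "step_arm", "body": {
  "targets": [
    [[0.03,0,0],[0,0,0],0],
    [[0.06,0,0],[0,0,0],0],
    [[0.085,0,0],[0,0,0],0],
    [[0.1,0,0],[0,0,0],0],
    [[0.1,0,0],[0,0,0],0],
    [[0.1,0,0],[0,0,0],0],
    [[0.1,0,-0.05],[0,0,0],0],
    [[0.1,0,-0.1],[0,0,0],0],
    [[0.1,0,-0.15],[0,0,0],0],
    [[0.1,0,-0.15],[0,0,0],0],
    [[0.1,0,-0.15],[0,0,0],0]
  ]
}}

```text
t: 5.65
position: [0.4405, -0.1654, 0.1945]
tool_rot: [0.017, 1.0, -0.001, 0.002]
wrist_force: [-0.1, 0.2, -1.3]
finger_gap: 0.002
gripper_force: 0.0
```

```bash
python3 go.py .43 .305 .2 -2; python3 - <<'E'
from h import *
im,P=cloud('top')
def show(n,u0,u1,v0,v1,z0,z1):
    Q=P[v0:v1,u0:u1].reshape(-1,3);Q=Q[(Q[:,2]>z0)&(Q[:,2]<z1)]
    r=cv2.minAreaRect((Q[:,:2]*1000).astype(np.float32)); print(n,len(Q),Q.mean(0).round(4),'rect',np.round(r[0],1),np.round(r[1],1),round(r[2],1))
show('carriage',288,330,140,203,.052,.068); show('tubes',288,330,135,203,.09,.12)
show('key',122,152,200,236,.031,.045)
cv2.imwrite('pics/t2.png',cv2.resize(im[60:260,110:350],(720,600)))
E
```

```text
t 5.65 pos [ 0.4405 -0.1654  0.1945] F [-0.13  0.21 -1.35] gap 0.002 tips 0.014 q [-0.43 -0.27  1.66  0.    1.75 -1.97]
shift [ 0.0262  0.4698 -0.0063] turn [-0.0015  0.0038  0.0016]
carriage 815 [ 0.5699 -0.1607  0.0609] rect [ 583.6 -169.6] [ 92.8 129.7] 88.1
tubes 103 [ 0.5864 -0.1678  0.1025] rect [ 586.8 -169. ] [69.7 15.2] 89.9
key 63 [0.4294 0.305  0.0352] rect [430.5 304.6] [21.9 25.3] 0.6
```

View pics/t2.png

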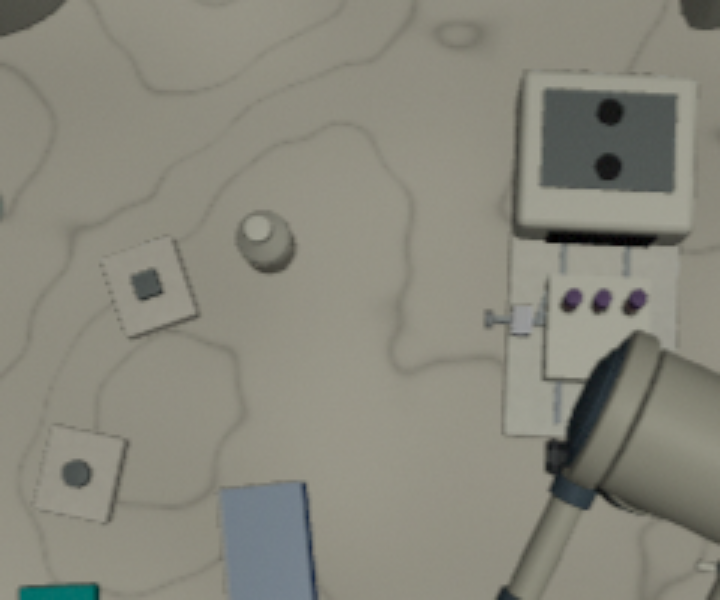

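The tubes have moved 34.5 mm from their start, so the carriage (at 600,330 in the crop) is latched at the reading position. The start key is at crop (77,473). I'll move above it.

Request:
{"method": "step_arm", "body": {
  "targets": [
    [[0.024,0.47,0.02],[0,0,0],0],
    [[0.024,0.47,0.02],[0,0,0],0],
    [[0.024,0.47,0.02],[0,0,0],0],
    [[0.024,0.47,0.02],[0,0,0],0],
    [[0.024,0.47,0.02],[0,0,0],0],
    [[0.024,0.47,0.02],[0,0,0],0],
    [[0.024,0.47,0.02],[0,0,0],0],
    [[0.024,0.47,0.02],[0,0,0],0],
    [[0.024,0.47,0.02],[0,0,0],0],
    [[0.024,0.47,0.02],[0,0,0],0],
    [[0.024,0.47,0.02],[0,0,0],0],
    [[0.024,0.47,0.02],[0,0,0],0]
  ]
}}

```text
t: 6.9
position: [0.4302, 0.3052, 0.1703]
tool_rot: [0.016, 1.0, -0.001, -0.002]
wrist_force: [-0.1, 0.2, -0.5]
finger_gap: -0.001
gripper_force: 0.0
```

```bash
python3 go.py .43 .305 .08 -2
```

```text
t 6.9 pos [0.4302 0.3052 0.1703] F [-0.15  0.17 -0.46] gap -0.001 tips 0.014 q [ 0.55 -0.1   1.56 -0.    1.69 -0.99]
shift [-0.0001 -0.      0.0903] turn [-0.0027 -0.0032  0.0023]
```

Request:
{"method": "step_arm", "body": {
  "targets": [
    [[0,0,0.04],[0,0,0],0],
    [[0,0,0.08],[0,0,0],0],
    [[0,0,0.108],[0,0,0],0],
    [[0,0,0.112],[0,0,0],0],
    [[0,0,0.112],[0,0,0],0],
    [[0,0,0.112],[0,0,0],0]
  ]
}}

```text
t: 7.5
position: [0.432, 0.3054, 0.0626]
tool_rot: [0.017, 1.0, 0.001, 0.001]
wrist_force: [-0.4, 1.0, -0.2]
finger_gap: 0.0
gripper_force: 0.0
```

```bash
python3 go.py .43 .305 .044 -2
```

```text
t 7.5 pos [0.432  0.3054 0.0626] F [-0.43  0.99 -0.15] gap 0.0 tips 0.014 q [ 0.55 -0.06  1.71 -0.    1.49 -0.98]
shift [ 0.0021 -0.0005  0.0186] turn [0.0016 0.0026 0.0001]
```

Request:
{"method": "step_arm", "body": {
  "targets": [
    [[0.001,0,0.004],[0,0,0],0],
    [[0.001,0,0.008],[0,0,0],0],
    [[0.001,0,0.01],[0,0,0],0],
    [[0.001,0,0.012],[0,0,0],0],
    [[0.001,0,0.012],[0,0,0],0]
  ]
}}

```text
t: 8.0
position: [0.4299, 0.3056, 0.0486]
tool_rot: [0.017, 1.0, 0.0, 0.0]
wrist_force: [-0.2, -0.1, 1.7]
finger_gap: -0.002
gripper_force: 1.0
```

Contact is at 1.7 N. I'll press further until the key bottoms.

Request:
{"method": "step_arm", "body": {
  "targets": [
    [[0,0,0.002],[0,0,0],0],
    [[0,0,0.004],[0,0,0],0],
    [[0,0,0.006],[0,0,0],0],
    [[0,0,0.006],[0,0,0],0]
  ]
}}

```text
t: 8.4
position: [0.4301, 0.3057, 0.044]
tool_rot: [0.017, 1.0, 0.0, 0.0]
wrist_force: [-3.4, -2.5, 10.1]
finger_gap: -0.002
gripper_force: 5.0
```

The force is 10 N, above the 4 N the spring needs fully down, and the tips have travelled 6 mm below the key's top. The key has bottomed, so I'll lift off.

Request:
{"method": "step_arm", "body": {
  "targets": [
    [[0,0,-0.01],[0,0,0],0],
    [[0,0,-0.05],[0,0,0],0],
    [[0,0,-0.1],[0,0,0],0],
    [[0,0,-0.14],[0,0,0],0],
    [[0,-0.05,-0.14],[0,0,0],0],
    [[0,-0.1,-0.14],[0,0,0],0],
    [[0,-0.15,-0.14],[0,0,0],0],
    [[0,-0.15,-0.14],[0,0,0],0],
    [[0,-0.15,-0.14],[0,0,0],0]
  ]
}}

```text
t: 9.3
position: [0.4249, 0.1548, 0.1826]
tool_rot: [0.018, 1.0, 0.0, 0.0]
wrist_force: [-0.2, 0.1, -0.5]
finger_gap: -0.0
gripper_force: 0.0
```

```bash
python3 - <<'E'
from h import *
im,P=cloud('top'); s=manip.sense(); print(s['t'],s['position'],s['wrist_force'])
def show(n,u0,u1,v0,v1,z0,z1):
    Q=P[v0:v1,u0:u1].reshape(-1,3);Q=Q[(Q[:,2]>z0)&(Q[:,2]<z1)]
    print(n,len(Q),Q.mean(0).round(4))
show('tubes',288,330,135,203,.09,.12); show('key',122,152,200,236,.031,.045); show('sq key',142,178,136,176,.031,.045)
E
```

```text
9.35 [0.42485265 0.15570542 0.18250151] [-1.18681854  0.74968156  0.54311558]
tubes 98 [ 0.5852 -0.1692  0.1025]
key 0 [nan nan nan]
sq key 73 [0.6051 0.2458 0.0352]<stdin>:5: RuntimeWarning: Mean of empty slice.
  ret = um.true_divide(
```

The start key gave no points, probably because the arm hides it. I'll check with the scene camera.

```bash
python3 - <<'E'
from h import *
im,P=cloud('scene'); m=(abs(P[...,0]-.43)<.008)&(abs(P[...,1]-.305)<.008)
print(np.round(P[m][:,2],4)); P0=np.load('scene.npz')['P']; m=(abs(P0[...,0]-.43)<.008)&(abs(P0[...,1]-.305)<.008);print(np.round(P0[m][:,2],4))
E
```

```text
[0.0378 0.04   0.0382 0.0375 0.0364 0.039  0.0351 0.0357 0.0374 0.0371
 0.0359 0.0369 0.0376 0.0355 0.0337 0.0344 0.0296]
[0.0401 0.0378 0.0348 0.0381 0.0337 0.0417 0.0384 0.0347 0.0371 0.0357
 0.0368 0.0331 0.0326 0.029  0.0314 0.0204]
```

The start key is up again.

```bash
python3 -c "
from workcell import close_job
print(close_job())"
```

```text
the job is handed in; nothing more can be done
None
```

The job is handed in, though the hand-in gave no verdict: the carriage went to its end stop and is latched about 34 mm in, the start key was pressed fully down and came up again, and the square key was not touched.

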